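# Clamp a mounted specimen with the turnbuckle of a self-centring clamp

## Task

Take the rectangular black specimen block and set it gently, upright, on the anvil between the open jaws of the clamp, then let go of it. Then turn the turnbuckle by its spokes so that both jaws draw in together and hold the block square with a clamping force of about 40 N; stop there (60 N from a jaw marks the block, 25 N is too loose) and take the hand away. Do not lean on the spokes with more than about 25 N, and leave the other things on the bench where they are.

Things in the scene. Friction and masses are not known exactly. Their poses are not given: they have to be found in the camera images.
- specimen_mid (a point): Centre of the specimen: black resin block, bright metal cross in its top; 44 mm along its x, 50 along y, 40 high, about 0.22 kg; starts upright on the bench left or right of the clamp. Must end with its x along clamp x (either way round): the jaws bear on the faces 44 mm apart. Grasp the faces 50 mm apart (along its y): these stay clear of the jaws.
- clamp: Clamp fixed to the bench: steel base plate 290 (x) by 270 (y) by 12 mm; origin at its underside's centre, z up. Jaws close along its x. Anvil at y = +85 mm; turnbuckle at y = -85 mm, axis along x. The spokes sweep up to 135 mm above the bench; jaws are 78 mm high, the carriages 65, and 95 at the turnbuckle's two ends (beyond x = 80 mm either way).
- anvil_top (a point): Centre of the anvil's flat top, 45 mm above the bench, 40 mm (clamp x) by 56 mm (clamp y), midway between the jaws; axes as the clamp's. The seated specimen's centre is 20 mm above this point; 5 mm off sideways does no harm, the jaws centre it along x.
- anvil: The anvil, a fixed steel block; origin at the centre of its underside, 33 mm below anvil_top.
- jaw_a: Aluminium jaw carriage at the clamp's -x side, slides towards +x to close. Origin starts 0 to 2.5 mm to +x of the clamp's. Its 46 mm wide pad (52 to 77 mm above the bench) has its face at x = -34.5 mm + e from this origin; e, the pad's setting, is 0 to 6 mm, unmeasured and different every time: contact with the block must be felt.
- jaw_b: The like carriage at the +x side, closing towards -x; pad face at x = +34.5 mm - e' from its own origin (which starts 0 to 2.5 mm to -x of the clamp's); e' 0 to 6 mm, unknown, independent. Free room between the pads is 52 to 69 mm at the start.
- turnbuckle: Steel turnbuckle body joining the threaded ends of both carriages; turns about its x (along clamp x); origin on the axis, midway, 75 mm above the bench. Six round spokes 10 mm thick, 60 degrees apart, square to x, two along its +z and -z, tips 60 mm from the axis; hub 16 mm radius. To tighten, the top spoke goes over towards clamp +y (the anvil side). A radian moves each jaw in by 2.5 mm; 1.6 to 5 rad to contact.
- spoke_tip (a point): Tip of the +z spoke (starts 0 to 57 degrees past upright, towards +y). Shut fingers from above, tips 36 mm over the axis, push a spoke at some 58 mm radius, from 20 degrees before upright (sooner jams) to 45 after; leave straight up, the next stands close behind. Free turning takes 0.29 N m, each 10 N of clamping adds 0.05: 0.49 at 40 N, about 0.4 rad past contact. Self-locking.
- puck: Round black specimen mount, 40 mm across, 22 mm high, loose, on the other side of the clamp from the specimen; origin at the centre of its underside. A bystander: leave it alone.
- long_block: Long black block 26 x 85 x 22 mm, loose; origin at the centre of its underside. A bystander: leave it alone.
- bottle: White bottle with cap, 44 mm across, 95 mm high, loose; origin at the centre of its underside. A bystander: leave it alone.
- ring: Steel ring, 60 mm across, 12 mm high, loose; origin at the centre of its underside. A bystander: leave it alone.
- specimen: The specimen block again; origin at the centre of its underside, 20 mm below specimen_mid.
Not all that is in view belongs to the job. Leave any green or orange look-alike of the specimen alone.

How it is judged:
On the way, in this order (a step that is already met when the one before it is completed fails the run):
1. the specimen stands upright on the anvil between the open jaws, released, not yet held by them (z of specimen_mid in the frame of anvil_top between 0.017 and 0.023 m and angle between specimen_mid's own z axis and vertical below 0.06 rad and x of specimen_mid in the frame of anvil_top between -0.011 and 0.011 m and y of specimen_mid in the frame of anvil_top between -0.02 and 0.02 m and contact force between the fingers and specimen below 0.2 N and linear speed of specimen below 0.02 m/s and contact force between each of jaw_a, jaw_b and specimen below 5 N), for 0.2 s.
2. both jaws, drawn in by the turnbuckle, hold the specimen with more than 25 N each (contact force between each of jaw_a, jaw_b and specimen above 25 N), for 0.2 s.
At the end, for the whole second after the job is handed in: The specimen stands on the anvil (height within 3 mm, upright within 0.06 rad, square to the jaws within 0.08 rad, within 8 mm of the middle along the closing direction and 20 mm across it), both jaws press on it with 25 to 60 N, and specimen and turnbuckle are at rest (all of step 2 and z of specimen_mid in the frame of anvil_top between 0.017 and 0.023 m and angle between specimen_mid's own z axis and vertical below 0.06 rad and x of specimen_mid in the frame of anvil_top between -0.008 and 0.008 m and y of specimen_mid in the frame of anvil_top between -0.02 and 0.02 m and angle between the x axis of specimen_mid and the x axis of clamp, either way round below 0.08 rad and contact force between each of jaw_a, jaw_b and specimen below 60 N and linear speed of specimen below 0.01 m/s and angular speed of turnbuckle below 0.05 rad/s); the robot touches nothing.
It fails at once if a jaw presses on the specimen with more than 60 N (contact force between any of jaw_a, jaw_b and specimen above 60 N).
It fails at once if the robot bears on the turnbuckle with more than 30 N (contact force between the arm and turnbuckle above 30 N).
It fails at once if the fingers bear on the turnbuckle with more than 30 N (contact force between the fingers and turnbuckle above 30 N).
It fails at once if the specimen is dropped or rammed onto the anvil (more than 60 N) (contact force between anvil and specimen above 60 N).
It fails at once if another thing on the bench is moved by more than 25 mm (distance of any of puck, long_block, bottle, ring from where it was at the start of the episode above 0.025 m).
It also fails if it takes over 72 s, if anything falls off the work surface, if the arm or the gripper's body presses on something with over 40 N, if the wrist force passes 120 N, or if a joint passes its speed limit or range.

## Robot

A 6-joint arm with a two-finger parallel gripper is mounted at the origin on the work surface. World frame = base frame: x ahead of the robot, y to its left, z up, the work surface at z = 0. Lengths are in m, angles in rad, forces in N, time in s.
With the tool pointing down it reaches from about 0.375 to 0.975 m from the base axis. Payload 3.8 kg.
Tool frame: the origin (TCP) lies at the very end of the fingers, on their centre line; the grasp point (between the pads) lies ctrl.grip_depth behind it (ctrl.grip_depth is the distance from the TCP to the grasp point, in m); x points along the fingers, z is the direction in which the jaws open and shut, and the axes are right-handed (so a half turn about x gives the same grasp; the last joint's range is limited). The gripper opens to 88 mm and grips with 3 to 60 N. Pads are 18 mm wide; open, the fingers measure 123 mm over their backs; the gripper's body (75 mm by 187 mm) begins 45 mm behind the grasp point.
Start: joints at [-1.27, 0.264, 1.604, -0, 1.274, -0.037], TCP at [0.224, -0.637, 0.239] pointing down, gripper open.
Joint ranges: [-2.63, 2.63], [-0.94, 2.18], [0.31, 2.57], [-1.31, 4.45], [0, 2.66], [-2.55, 2.55]. Speed limits (rad/s): [2.57, 2.57, 3.14, 3.14, 3.14, 3.14].

## Interface

Orientations are given as a rotation vector (axis times angle).
In Python, from cell import ctrl gives the robot as it stands. The module is installed in compiled form; this text tells all that it offers.
- The arm moves only by the tool arm_command, never from a script. Its argument "deltas" is one flat list of numbers, 7 for each row, row after row: the closure in counts, from 0 (fully open) to 255 (shut), then the shift along the tool's x, y, z in mm, then the turn, a rotation vector about the tool's x, y, z in rad. In form: [hand, x, y, z, rx, ry, rz, hand, x, y, z, rx, ry, rz, ...]. A call has 1 to 10 rows; each row is the pose to reach, as a shift and turn from the pose commanded when the call began, along the tool's axes at that moment; what a row does not reach only later rows make up. A row lasts 1/10 s, in which the tool goes at most 50 mm and 8.59 degrees, less where a joint would pass 70% of its speed; a pose out of reach is approached as far as the arm can. A call with a gripper value outside its range is refused whole. The fingers move at their own pace and stop on an object; the grip force is fixed at half the most. Time passes only in rows, so rows that repeat a pose let the fingers close. It gives the time, the measured TCP pose, the force and the opening at its end, in the units of the state.
- ctrl.sense(): the state, without advancing time (a new reading comes with each control period).
- ctrl.read_camera(name): name is "scene" or "side" or "wrist"; returns a dict with "frame" (480x640x3 uint8, red, green, blue), "vertical_fov" (degrees; the focal length in pixels is half the picture's height over the tangent of half this angle, whatever the lens; pixels are square), "cx", "cy" (the principal point, pixels), "world_from_camera" (4x4, takes a point from camera to world coordinates). Camera axes: x right, y down, z forward; pixel columns grow to the right and rows downward; lengths in m; the calibration is good to about 2 mm. The wrist camera is an equidistant fisheye: a pixel r from the principal point sees the ray r / f radians off the axis. A picture is of the moment at which its call begins. There is no depth.
- ctrl.hand_in(): hands the job in, once; it reports no verdict.
Trained networks look in the newest picture that a camera, given by its name, has taken for a name from the list of things; names that differ only in an ending like _2 or _b are one class to them, and where a whole thing is asked for, a point or a joint stands for the part that bears it (a point fixed in the world has none). Each returns a list of dicts, best first, with "conf" (0 to 1); they miss things now and then, are a little off and sometimes report something else, mostly with a low value. They report only what shows in the picture. A call takes as long as a camera call. They do not tell look-alikes from the thing itself.
- ctrl.masks_of(label, camera): "region" (480x640 bool, what is visible of it) and "pixel" ([column, row] in pixels, amid what is visible of it).
The state is a dict: "clock": time; "joints": joint angles; "joint_velocities": joint speeds; "joint_torque": joint torques, N m; "tool_pos": TCP position; "tcp_rot": TCP orientation; "contact_force": force on the tool from outside, world axes, zero at the start; "moment": the same for the moment, N m; "width": opening from 0.0 (shut) to 1.0 (fully open).
Only numpy, scipy, OpenCV 4.12 (cv2) and the standard library are available. Lean on these libraries where they do the work, as an engineer would, in place of code of your own. Each camera call takes 0.05 s, during which the arm holds its last target. There are 200 camera calls.

## Working session

There is one attempt and no reset: what is moved stays moved. The work goes in short steps, Python scripts to look and compute and a tool call to move; the robot and the scene stay as the last step left them, time stands still between calls to the robot, and variables do not carry over. Pictures are saved under pics/ and viewed, about 8 in all and at most 12, crops included, and the job is handed in when it is done.

Besides the shell and the picture viewer there is one more tool, called as a command line: name --argument value ..., lists and objects as JSON in quotes. arm_command: Moves the arm, as the interface text tells. Its arguments: {"type":"object","properties":{"deltas":{"type":"array","items":{"type":"number"}}},"required":["deltas"]}

```bash
mkdir -p pics
cat > h.py <<'E'
import numpy as np, cv2
from scipy.spatial.transform import Rotation as R
from cell import ctrl
def cam(n):
    return ctrl.read_camera(n)
def save(c,name,crop=None,scale=1):
    f=c["frame"][:,:,::-1]
    if crop: f=f[crop[1]:crop[3],crop[0]:crop[2]]
    f=cv2.resize(f,None,fx=scale,fy=scale,interpolation=cv2.INTER_CUBIC); cv2.imwrite("pics/"+name,f)
def ray(c,px,fish):
    f=240/np.tan(np.radians(c["vertical_fov"])/2); d=np.array(px,float)-[c["cx"],c["cy"]]
    if fish:
        r=np.hypot(*d); t=r/f; v=np.array([*(d/max(r,1e-9)*np.sin(t)),np.cos(t)])
    else: v=np.array([*(d/f),1.0])
    T=c["world_from_camera"]; return T[:3,3],T[:3,:3]@v
def onplane(c,px,z,fish=False):
    o,v=ray(c,px,fish); return o+v*(z-o[2])/v[2]
def proj(c,P,fish=False):
    f=240/np.tan(np.radians(c["vertical_fov"])/2); T=c["world_from_camera"]
    p=T[:3,:3].T@(np.array(P)-T[:3,3]);
    if fish:
        r=np.hypot(p[0],p[1]); t=np.arctan2(r,p[2]); return np.array([c["cx"],c["cy"]])+f*t*p[:2]/r
    return np.array([c["cx"],c["cy"]])+f*p[:2]/p[2]
E
python3 - <<'E'
from h import *
s=ctrl.sense(); print(s, ctrl.grip_depth)
cs={n:cam(n) for n in("scene","side","wrist")}
for n,c in cs.items():
    print(n,c["vertical_fov"],c["cx"],c["cy"],np.round(c["world_from_camera"],3).tolist())
    for l in("specimen","clamp","anvil","turnbuckle","jaw_a","puck","long_block","bottle","ring","spoke_tip"):
        for m in ctrl.masks_of(l,n)[:4]: print(n,l,round(m["conf"],2),np.round(m["pixel"]),m["region"].sum())
a=np.vstack([cs["scene"]["frame"],cs["side"]["frame"]])
save(cs["scene"],"scene.png",scale=1.25); save(cs["side"],"side.png",scale=1.25); save(cs["wrist"],"wrist.png")
E
```

```text
{'clock': 0.0, 'joints': array([-1.26988050e+00,  2.64745046e-01,  1.60534659e+00,  1.00332813e-05,
        1.27369585e+00, -3.69099065e-02]), 'joint_velocities': array([-0.00072321,  0.00034086, -0.00107088,  0.00064244,  0.00053046,
        0.00124348]), 'joint_torque': array([-1.11564987e-03, -5.02104878e+01, -3.56875849e+01,  7.26583600e-02,
        2.96159077e-02, -1.68036395e-04]), 'tool_pos': array([ 0.22350742, -0.63618127,  0.23740827]), 'tcp_rot': array([ 0.95819521,  1.35207222, -0.95597401]), 'contact_force': array([ 0.23383158, -0.00170688, -0.56135908]), 'moment': array([ 0.02105528,  0.00488123, -0.0135941 ]), 'width': 0.9980911733556121} 0.0187
scene 45.61256332947113 314.75758015544454 238.29337460701467 [[0.846, 0.393, -0.359, 1.028], [0.533, -0.62, 0.576, -0.829], [0.004, -0.679, -0.734, 1.161], [0.0, 0.0, 0.0, 1.0]]
scene specimen 0.86 [368. 198.] 370
scene specimen 0.78 [359. 175.] 367
scene specimen 0.72 [336. 161.] 341
scene specimen 0.21 [364. 277.] 1927
scene clamp 0.83 [332. 279.] 10285
scene anvil 0.93 [347. 252.] 360
scene turnbuckle 0.62 [311. 284.] 702
s
[... 706 characters left out ...]
[300. 270.] 10583
side anvil 0.6 [282. 292.] 489
side anvil 0.47 [303. 410.] 856
side anvil 0.19 [331. 276.] 1930
side turnbuckle 0.79 [307. 228.] 590
side turnbuckle 0.29 [226. 366.] 423
side jaw_a 0.92 [329. 278.] 1896
side jaw_a 0.89 [259. 259.] 1885
side jaw_a 0.69 [301. 271.] 10462
side puck 0.56 [363. 201.] 154
side long_block 0.71 [309. 193.] 213
side long_block 0.18 [331. 276.] 2057
side bottle 0.68 [234. 391.] 721
side ring 0.65 [229. 367.] 500
side ring 0.55 [361. 206.] 152
side spoke_tip 0.88 [308. 226.] 505
wrist 65.70646984690485 322.750733560788 239.64083410835377 [[0.332, -0.9, -0.283, 0.297], [-0.943, -0.318, -0.098, -0.61], [-0.002, 0.3, -0.954, 0.384], [0.0, 0.0, 0.0, 1.0]]
```

View pics/side.png

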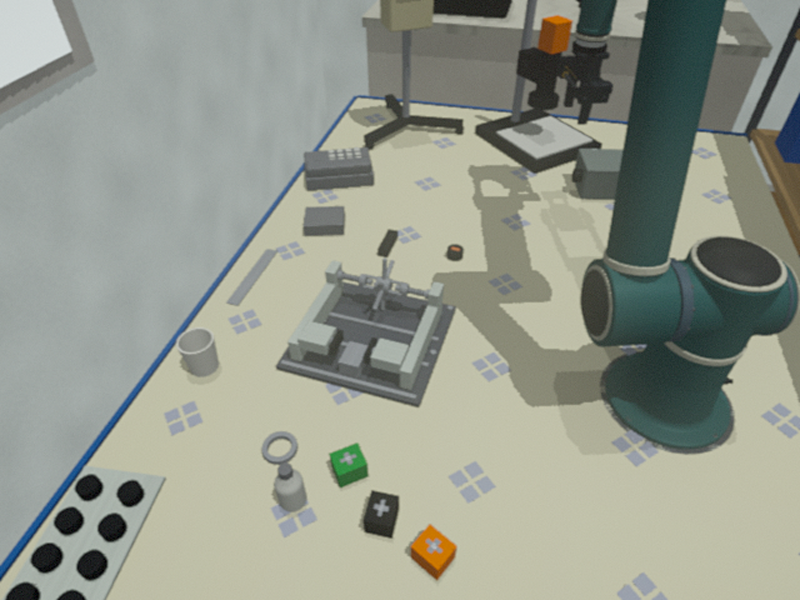

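View pics/scene.png

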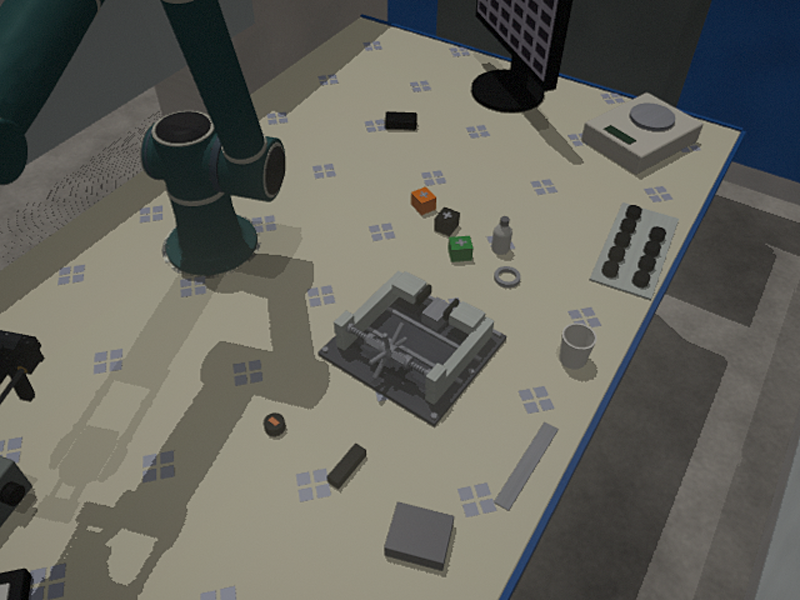

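Side view: the specimen candidates are green at (278,371), black at (305,410) and orange at (347,441). The black one, with the bright cross, fits the description. The turnbuckle is on the far side, at about (307,227), and the anvil on the near side, at about (282,287). The puck (363,201) and long block (310,193) lie beyond the turnbuckle. The ring and bottle are to the left of the specimen.

Run:
```python
from h import *
for n,ps in {"side":[(305,410)],"scene":[(357,176)]}.items():
    c=cam(n)
    for m in ctrl.masks_of("specimen",n)[:4]+ctrl.masks_of("bottle",n)[:1]+ctrl.masks_of("ring",n)[:1]+ctrl.masks_of("puck",n)[:1]+ctrl.masks_of("long_block",n)[:1]:
        g=m["region"]; print(n,m["pixel"],c["frame"][g].mean(0).round(),onplane(c,m["pixel"],.025).round(3))
    print("anvil",[onplane(c,m["pixel"],.04).round(3) for m in ctrl.masks_of("anvil",n)[:1]])
    print("tb",[onplane(c,m["pixel"],.075).round(3) for m in ctrl.masks_of("turnbuckle",n)[:1]])
    if n=="side":
        print("plate",[onplane(c,np.array(p)/1.25,.012).round(3) for p in((277,365),(420,403),(455,308))])
        save(c,"side_crop.png",(200,180,420,460),2.1)
    else:
        print("plate",[onplane(c,np.array(p)/1.25,.012).round(3) for p in((319,351),(434,423),(506,338))])
```

```text
side [349.9, 440.5] [175. 111.  34.] [0.351 0.385 0.025]
side [306.6, 411.9] [69. 70. 63.] [0.44  0.353 0.025]
side [281.7, 373.3] [ 67. 130.  74.] [0.51  0.287 0.025]
side [233.0, 389.9] [131. 134. 128.] [0.592 0.344 0.025]
side [218.9, 353.7] [134. 138. 135.] [0.651 0.275 0.025]
side [361.8, 204.7] [90. 81. 66.] [ 0.45  -0.287  0.025]
side [308.8, 193.8] [86. 86. 75.] [ 0.613 -0.301  0.025]
anvil [array([0.575, 0.089, 0.04 ])]
tb []
plate [array([0.719, 0.108, 0.012]), array([0.433, 0.129, 0.012]), array([ 0.415, -0.13 ,  0.012])]
scene [356.3, 177.2] [47. 45. 41.] [0.444 0.34  0.025]
scene [339.0, 159.5] [114.  70.  38.] [0.358 0.384 0.025]
scene [369.5, 199.0] [53. 84. 53.] [0.523 0.278 0.025]
scene [400.5, 188.0] [86. 85. 81.] [0.578 0.368 0.025]
scene [408.0, 218.0] [91. 92. 91.] [0.651 0.267 0.025]
scene [277.7, 372.3] [58. 56. 50.] [ 0.618 -0.326  0.025]
anvil [array([0.58 , 0.055, 0.04 ])]
tb [array([ 0.563, -0.109,  0.075])]
plate [array([ 0.415, -0.135,  0.012]), array([ 0.701, -0.159,  0.012]), array([0.724, 0.101, 0.012])]
```

View pics/side_crop.png

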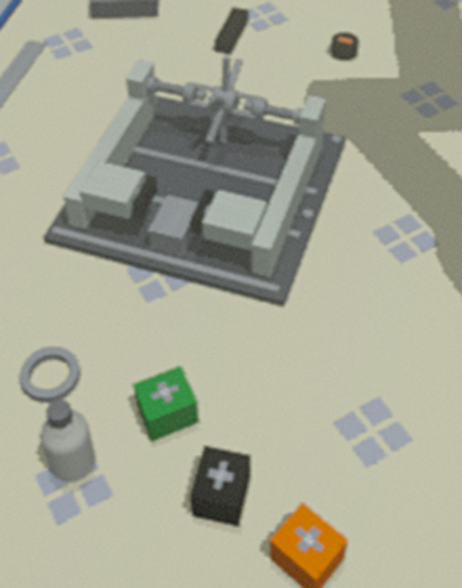

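The crop confirms it: the black block with the metal cross sits in the middle of the crop at (220,485), between the green and orange look-alikes. I'll move over the clamp next and look at it with the wrist camera.

```bash
cat >> h.py <<'E'
def yaw(s=None):
    s=s or ctrl.sense(); z=R.from_rotvec(s["tcp_rot"]).as_matrix()[:,2]; return np.arctan2(z[1],z[0])
def rotd(psi):
    z=np.array([np.cos(psi),np.sin(psi),0]); x=np.array([0,0,-1.]); return np.stack([x,np.cross(z,x),z],1)
def plan(wps,clock=True):
    s=ctrl.sense(); M=R.from_rotvec(s["tcp_rot"]).as_matrix(); print("at",s["tool_pos"].round(4),"yaw",round(yaw(s),4),"t",s["clock"],"F",s["contact_force"].round(2),"j",s["joints"].round(2),"w",round(s["width"],3))
    for p,y in wps:
        print((M.T@(np.array(p)-s["tool_pos"])*1000).round(1).tolist(),R.from_matrix(M.T@rotd(y)).as_rotvec().round(3).tolist())
E
python3 - <<'E'
from h import *
print(R.from_rotvec(ctrl.sense()["tcp_rot"]).as_matrix().round(3))
y0=yaw()
p=[]
for k in range(1,11):
    a=-1.235+k/10*(1.235+0.05); r=.674+k/10*(.54-.674)
    p.append(([r*np.cos(a),r*np.sin(a),.26+.004*k],y0+k*.0785+0*k))
plan(p)
E
```

```text
[[-0.     0.943  0.331]
 [ 0.     0.331 -0.943]
 [-1.    -0.    -0.   ]]
at [ 0.2237 -0.6369  0.2387] yaw -1.233 t 2.45 F [-0.84 -0.49 -0.09] j [-1.27  0.26  1.6  -0.    1.27 -0.04] w 0.994
[-25.3, 83.4, -19.7] [-0.078, -0.0, 0.0]
[-29.3, 163.3, -48.7] [-0.157, -0.0, 0.0]
[-33.3, 237.2, -87.2] [-0.235, -0.0, 0.0]
[-37.3, 304.0, -134.2] [-0.314, -0.0, 0.0]
[-41.3, 362.7, -188.3] [-0.392, -0.0, 0.0]
[-45.3, 412.8, -248.4] [-0.471, -0.0, 0.0]
[-49.3, 453.6, -313.2] [-0.549, -0.0, 0.0]
[-53.3, 484.7, -381.3] [-0.628, -0.0, 0.0]
[-57.3, 506.1, -451.2] [-0.706, -0.0, 0.0]
[-61.3, 517.8, -521.7] [-0.785, -0.0, 0.0]
```

arm_command --deltas '[0,-15,42,-8,-0.04,0,0,0,-25,83,-20,-0.08,0,0,0,-27,124,-33,-0.12,0,0,0,-29,163,-49,-0.16,0,0,0,-31,201,-67,-0.2,0,0,0,-33,237,-87,-0.235,0,0,0,-35,271,-110,-0.275,0,0,0,-37,304,-134,-0.314,0,0,0,-39,334,-160,-0.35,0,0,0,-41,363,-188,-0.39,0,0]'

```text
clock: 3.45
tool_pos: [0.5048, -0.3378, 0.2799]
tcp_rot: [0.657, 1.469, -0.657]
contact_force: [0.2, -0.0, -0.4]
width: 1.001
```

Run:
```python
from h import *
plan([([.50,-.20,.28],-.55),([.54,-.02,.29],-.10)])
```

```text
at [ 0.5048 -0.3378  0.2799] yaw -0.8414 t 3.45 F [ 0.21 -0.01 -0.41] j [-0.63  0.11  1.7   0.    1.32  0.21] w 1.001
[-0.1, 88.3, -105.9] [-0.291, 0.0, -0.0]
[-10.2, 238.1, -213.4] [-0.741, 0.0, 0.0]
```

arm_command --deltas '[0,-1,36,-32,-0.11,0,0,0,-2,72,-64,-0.22,0,0,0,-4,108,-96,-0.33,0,0,0,-6,144,-128,-0.44,0,0,0,-8,180,-160,-0.55,0,0,0,-10,215,-185,-0.65,0,0,0,-10,220,-195,-0.74,0,0,0,-10,220,-195,-0.74,0,0,0,-10,220,-195,-0.74,0,0]'

```text
clock: 4.35
tool_pos: [0.5384, -0.0474, 0.2898]
tcp_rot: [0.082, 1.569, -0.082]
contact_force: [-1.0, -0.1, 0.2]
width: 0.997
```

Run:
```python
from h import *
plan([])
c=cam("wrist"); save(c,"w1.png",scale=1.25)
for l in("clamp","anvil","turnbuckle","jaw_a"):
    for m in ctrl.masks_of(l,"wrist")[:3]: print(l,round(m["conf"],2),m["pixel"],m["region"].sum())
```

```text
at [ 0.5384 -0.0474  0.2898] yaw -0.1044 t 4.35 F [-0.99 -0.1   0.16] j [-0.13 -0.02  1.83 -0.    1.33 -0.03] w 0.997
clamp 0.84 [345.4, 163.2] 54843
anvil 0.68 [347.9, 87.2] 2054
turnbuckle 0.91 [349.6, 254.4] 3712
jaw_a 0.94 [252.2, 128.8] 9931
jaw_a 0.76 [443.5, 133.1] 10244
jaw_a 0.49 [393.9, 358.7] 323
```

View pics/w1.png

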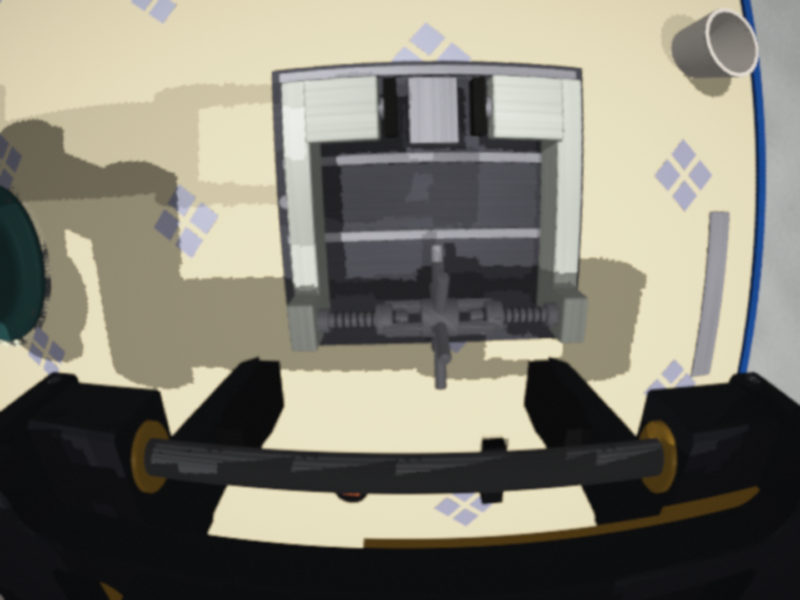

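The wrist view shows the anvil top at about (433,107) in the 800-pixel picture, the pads either side at (390,107) and (480,107), and the hub at (440,316). Spoke tips show at about (437,250) on the +y side and (440,385) on the −y side. I'll compute the clamp frame from this and zoom in on the spokes.

Run:
```python
from h import *
c=cam("wrist")
A=np.array
for l,pts,z in(("plate far",[(273,72),(582,69)],.012),("anvil top far",[(408,78),(458,79)],.045),("anvil near",[(411,143),(458,143)],.045),("jawtops far outer",[(283,82),(580,80)],.065),("tb carr ends",[(288,305),(318,303),(555,296),(586,296)],.095),("hub",[(440,316)],.091)):
    print(l,[onplane(c,A(p)/1.25,z,True)[:2].round(4).tolist() for p in pts])
f=lambda p:onplane(c,A(p)/1.25,.012,True)[:2]
# fit clamp pose on mask? simple: overlay predicted points for hypotheses
save(c,"w2.png",(215,45,480,330),2.0)
m=ctrl.masks_of("anvil","wrist")[0]; g=m["region"].astype(np.uint8)
print(cv2.minAreaRect(cv2.findNonZero(g)))
```

```text
plate far [[0.4363, 0.1272], [0.7224, 0.1054]]
anvil top far [[0.5571, 0.0975], [0.5982, 0.0932]]
anvil near [[0.5539, 0.0421], [0.5927, 0.0387]]
jawtops far outer [[0.4576, 0.1051], [0.6975, 0.0865]]
tb carr ends [[0.4441, -0.0715], [0.4686, -0.0724], [0.6555, -0.0861], [0.6825, -0.0888]]
hub [[0.5624, -0.0943]]
((345.5, 87.0), (54.0, 39.0), 90.0)
```

View pics/w2.png

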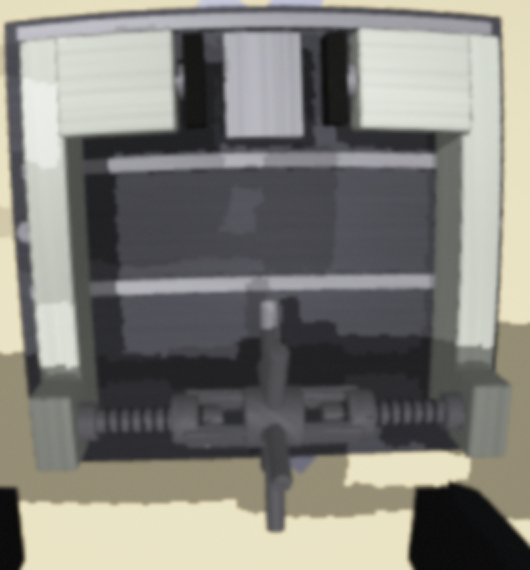

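Run:
```python
from h import *
c=cam("wrist"); y=-.078; X=np.array([np.cos(y),np.sin(y),0]); Y=np.array([-X[1],X[0],0]); O=np.array([.5623,-.103,.075])
print("hub",proj(c,O,True), "obs A(349.5,196) B(353.5,216) C(356.5,287) D(353,310)")
for th in range(0,60,6):
    print(th,[(a,proj(c,O+.060*(np.sin(t)*Y+np.cos(t)*np.array([0,0,1])),True).round().astype(int).tolist()) for a in(th-120,th-60,th,th+60,th+120) for t in [np.radians(a)]])
```

```text
hub [351.45481285 255.82202198] obs A(349.5,196) B(353.5,216) C(356.5,287) D(353,310)
0 [(-120, [350, 289]), (-60, [353, 314]), (0, [356, 279]), (60, [354, 214]), (120, [349, 201])]
6 [(-114, [350, 293]), (-54, [354, 314]), (6, [356, 272]), (66, [353, 209]), (126, [349, 203])]
12 [(-108, [350, 297]), (-48, [354, 312]), (12, [356, 265]), (72, [353, 206]), (132, [349, 205])]
18 [(-102, [351, 301]), (-42, [355, 311]), (18, [356, 258]), (78, [352, 203]), (138, [348, 208])]
24 [(-96, [351, 304]), (-36, [355, 308]), (24, [356, 251]), (84, [352, 200]), (144, [348, 212])]
30 [(-90, [351, 307]), (-30, [355, 305]), (30, [356, 244]), (90, [351, 199]), (150, [348, 216])]
36 [(-84, [352, 310]), (-24, [356, 301]), (36, [355, 237]), (96, [351, 198]), (156, [348, 220])]
42 [(-78, [352, 312]), (-18, [356, 296]), (42, [355, 230]), (102, [350, 198]), (162, [348, 224])]
48 [(-72, [353, 313]), (-12, [356, 291]), (48, [355, 224]), (108, [350, 198]), (168, [348, 229])]
54 [(-66, [353, 314]), (-6, [356, 285]), (54, [354, 219]), (114, [350, 199]), (174, [348, 234])]
```

Run:
```python
from h import *
c=cam("side")
P=[onplane(c,(200+x/2.1,180+y/2.1),.04)[:2] for x,y in((207,447),(250,452),(241,491),(195,487))]
print(np.round(P,3)); P=np.array(P)
for i in range(4):
    d=P[(i+1)%4]-P[i]; print(np.hypot(*d).round(4),np.arctan2(d[1],d[0]).round(3))
plan([([.45,.29,.26],.45)])
```

```text
[[0.463 0.327]
 [0.424 0.322]
 [0.423 0.359]
 [0.463 0.366]]
0.0393 -3.022
0.0372 1.605
0.0405 0.153
0.0387 -1.565
at [ 0.5384 -0.0478  0.2897] yaw -0.1042 t 4.8 F [ 0.39  0.65 -0.11] j [-0.13 -0.02  1.83 -0.    1.33 -0.03] w 0.994
[29.7, 326.8, -123.1] [-0.554, -0.0, 0.0]
```

arm_command --deltas '[0,4,40,-15,-0.03,0,0,0,8,80,-30,-0.06,0,0,0,12,120,-45,-0.09,0,0,0,16,160,-60,-0.12,0,0,0,20,200,-75,-0.15,0,0,0,24,240,-90,-0.18,0,0,0,28,280,-105,-0.21,0,0,0,30,318,-122,-0.22,0,0,0,30,320,-123,-0.22,0,0,0,30,320,-123,-0.22,0,0]'

```text
clock: 5.8
tool_pos: [0.4486, 0.2844, 0.2595]
tcp_rot: [-0.094, 1.569, 0.093]
contact_force: [-0.1, -0.1, 0.5]
width: 1.0
```

Run:
```python
from h import *
plan([])
c=cam("wrist"); save(c,"w3.png",scale=1.25)
for m in ctrl.masks_of("specimen","wrist")[:5]:
    g=m["region"].astype(np.uint8); print(round(m["conf"],2),m["pixel"],g.sum(),c["frame"][m["region"]].mean(0).round(),onplane(c,m["pixel"],.03,True).round(4))
```

```text
at [0.4486 0.2844 0.2595] yaw 0.1193 t 5.8 F [-0.13 -0.12  0.51] j [ 0.52 -0.02  1.88 -0.    1.28  0.4 ] w 1.0
0.66 [325.3, 140.1] 2228 [37. 36. 37.] [0.4433 0.3492 0.03  ]
0.6 [247.8, 94.9] 2354 [185.  97.  28.] [0.3604 0.3873 0.03  ]
0.6 [385.5, 211.4] 2225 [ 35. 110.  50.] [0.5148 0.284  0.03  ]
```

View pics/w3.png

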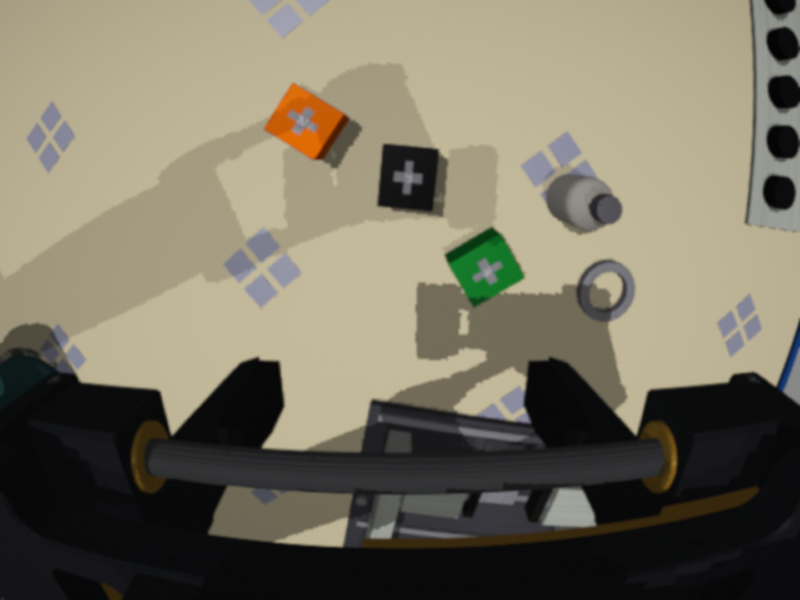

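Run:
```python
from h import *
c=cam("wrist"); ctrl_m=[m for m in ctrl.masks_of("specimen","wrist") if c["frame"][m["region"]].mean()<50][0]
g=cv2.morphologyEx(ctrl_m["region"].astype(np.uint8),cv2.MORPH_CLOSE,np.ones((3,3)))
cn=max(cv2.findContours(g,cv2.RETR_EXTERNAL,cv2.CHAIN_APPROX_NONE)[0],key=len)[:,0]
print("cam",c["world_from_camera"][:3,3].round(3))
# black threshold version
v=c["frame"].max(2); g2=np.zeros_like(g); g2[105:180,290:365]=1
g2=((v<60)&(g2>0)).astype(np.uint8); c2=max(cv2.findContours(g2,cv2.RETR_EXTERNAL,cv2.CHAIN_APPROX_NONE)[0],key=len)[:,0]
for q in(cn,c2):
    W=np.array([onplane(c,p,.04,True)[:2] for p in q]); r=cv2.minAreaRect((W*1000).astype(np.float32)); print(r,cv2.boxPoints(r).round(1).tolist())
# cross: bright pixels within hull
b=(v>90)&(cv2.fillPoly(np.zeros_like(g),[cv2.convexHull(c2)],1)>0); b=cv2.erode(cv2.fillPoly(np.zeros_like(g),[cv2.convexHull(c2)],1),np.ones((9,9)))*b
ys,xs=np.nonzero(b); print("cross",xs.mean(),ys.mean(),len(xs),onplane(c,(xs.mean(),ys.mean()),.04,True).round(4))
```

```text
cam [0.44  0.361 0.406]
((443.64300537109375, 348.24066162109375), (45.24296188354492, 49.676753997802734), 1.7355492115020752) [[420.29998779296875, 372.3999938964844], [421.79998779296875, 322.70001220703125], [467.0, 324.1000061035156], [465.5, 373.79998779296875]]
((444.58453369140625, 347.6904296875), (43.19813537597656, 49.19417190551758), 1.470497727394104) [[422.3999938964844, 371.70001220703125], [423.6000061035156, 322.5], [466.79998779296875, 323.70001220703125], [465.5, 372.79998779296875]]
cross 325.0398406374502 140.16733067729083 251 [0.4439 0.3481 0.04  ]
```

Run:
```python
from h import *
plan([([.444,.348,.10],1.599)])
```

```text
at [0.4496 0.2825 0.2599] yaw 0.1152 t 6.0 F [ 0.2  -0.22  0.16] j [ 0.51 -0.02  1.88 -0.    1.28  0.4 ] w 1.0
[159.8, 65.7, 2.0] [-1.484, 0.0, 0.0]
```

arm_command --deltas '[0,15,7,0,-0.149,0,0,0,30,13,0,-0.297,0,0,0,45,20,1,-0.445,0,0,0,60,26,1,-0.594,0,0,0,75,33,1,-0.742,0,0,0,90,40,1,-0.89,0,0,0,105,46,1,-1.039,0,0,0,120,53,2,-1.187,0,0,0,140,60,2,-1.335,0,0,0,160,66,2,-1.484,0,0]'

```text
clock: 7.0
tool_pos: [0.4444, 0.3487, 0.0995]
tcp_rot: [-1.234, 1.192, 1.234]
contact_force: [0.0, 0.2, -0.4]
width: 1.0
```

arm_command --deltas '[0,0,0,0,0,0,0,0,0,0,0,0,0,0,0,0,0,0,0,0,0]'

```text
clock: 7.3
tool_pos: [0.4444, 0.3493, 0.101]
tcp_rot: [-1.229, 1.194, 1.228]
contact_force: [0.3, -0.7, -0.2]
width: 1.0
```

Run:
```python
from h import *
plan([([.444,.348,.006],1.599)])
c=cam("wrist"); save(c,"w4.png")
v=c["frame"].max(2)
for m in ctrl.masks_of("specimen","wrist")[:3]:
    print(m["conf"],m["pixel"],c["frame"][m["region"]].mean(0).round(),onplane(c,m["pixel"],.04,True).round(4))
```

```text
at [0.4444 0.3493 0.101 ] yaw 1.5975 t 7.3 F [ 0.3  -0.67 -0.16] j [ 0.62  0.18  1.97 -0.    0.98 -0.98] w 1.0
[95.0, 0.6, -1.4] [-0.002, 0.001, 0.002]
0.97 [318.0, 250.3] [27. 27. 27.] [0.4387 0.3477 0.04  ]
0.9 [387.1, 112.2] [212. 110.  26.] [0.3572 0.3838 0.04  ]
0.8 [240.6, 333.7] [14. 51. 22.] [0.4988 0.2977 0.04  ]
```

View pics/w4.png

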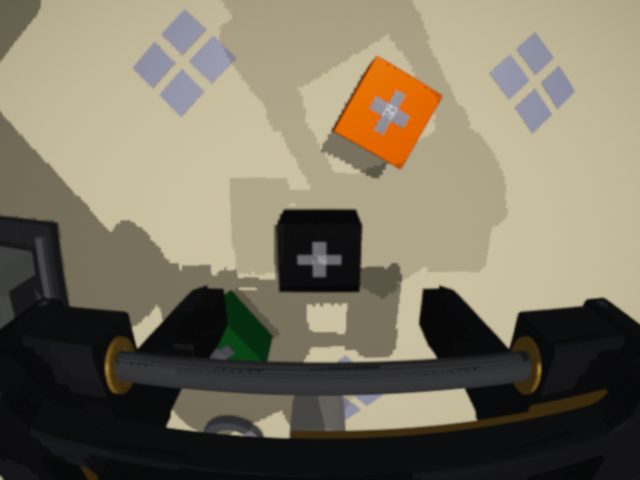

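The black specimen sits centred between the fingers, with its cross at (319,259). Green is clear to the left behind the finger. One quick check of the cross position, then I'll descend.

Run:
```python
from h import *
c=cam("wrist"); print(onplane(c,(319,259.5),.04,True).round(4))
print([onplane(c,p,.04,True).round(4).tolist() for p in((280,223),(360,223),(278,291),(360,291))])
```

```text
[0.4445 0.3488 0.04  ]
[[0.4226, 0.3255, 0.04], [0.4213, 0.3719, 0.04], [0.4662, 0.3239, 0.04], [0.4647, 0.3746, 0.04]]
```

arm_command --deltas '[0,25,0,-1,0,0,0,0,50,0,-1,0,0,0,0,70,0,-1,0,0,0,0,85,0,-1,0,0,0,0,95,0,-1,0,0,0,0,95,0,-1,0,0,0]'

```text
clock: 8.05
tool_pos: [0.4426, 0.348, 0.0036]
tcp_rot: [-1.231, 1.197, 1.232]
contact_force: [-0.2, -0.5, -0.5]
width: 1.001
```

arm_command --deltas '[0,-2,-1,0,0,0,0,255,-2,-1,0,0,0,0,255,-2,-1,0,0,0,0,255,-2,-1,0,0,0,0,255,-2,-1,0,0,0,0,255,-2,-1,0,0,0,0,255,-2,-1,0,0,0,0,255,-2,-1,0,0,0,0]'

```text
clock: 8.85
tool_pos: [0.4443, 0.3484, 0.0069]
tcp_rot: [-1.232, 1.195, 1.231]
contact_force: [-0.6, -1.8, 1.6]
width: 0.568
```

Run:
```python
from h import *
plan([([.51,.22,.15],1.54),([.5755,.067,.15],1.493)])
```

```text
at [0.4443 0.3484 0.0069] yaw 1.601 t 8.85 F [-0.62 -1.84  1.64] j [ 0.62  0.31  2.02 -0.    0.81 -0.98] w 0.568
[-143.1, -61.8, -130.4] [0.061, -0.0, -0.0]
[-143.1, -122.6, -285.3] [0.108, -0.0, -0.0]
```

arm_command --deltas '[255,-15,0,0,0,0,0,255,-45,0,0,0,0,0,255,-80,-2,-5,0.01,0,0,255,-110,-18,-40,0.02,0,0,255,-130,-36,-82,0.04,0,0,255,-130,-54,-124,0.055,0,0,255,-130,-72,-166,0.07,0,0,255,-130,-90,-208,0.085,0,0,255,-130,-108,-250,0.1,0,0,255,-130,-122,-284,0.108,0,0]'

```text
clock: 9.85
tool_pos: [0.5755, 0.0661, 0.1376]
tcp_rot: [-1.151, 1.245, 1.15]
contact_force: [0.8, 0.3, -2.0]
width: 0.569
```

arm_command --deltas '[255,0,0,0,0,0,0,255,0,0,0,0,0,0]'

```text
clock: 10.05
tool_pos: [0.5747, 0.0677, 0.137]
tcp_rot: [-1.149, 1.246, 1.151]
contact_force: [-0.4, -0.0, -2.4]
width: 0.563
```

Run:
```python
from h import *
plan([([.5755,.067,.075],1.493),([.5755,.067,.0519],1.493)])
c=cam("wrist"); save(c,"w5.png",scale=1.25)
```

```text
at [0.5747 0.0677 0.137 ] yaw 1.4907 t 10.05 F [-0.44 -0.02 -2.36] j [ 0.07  0.17  1.92  0.    1.06 -1.42] w 0.563
[62.0, -0.9, -0.7] [-0.002, 0.001, -0.0]
[85.1, -0.9, -0.7] [-0.002, 0.001, -0.0]
```

View pics/w5.png

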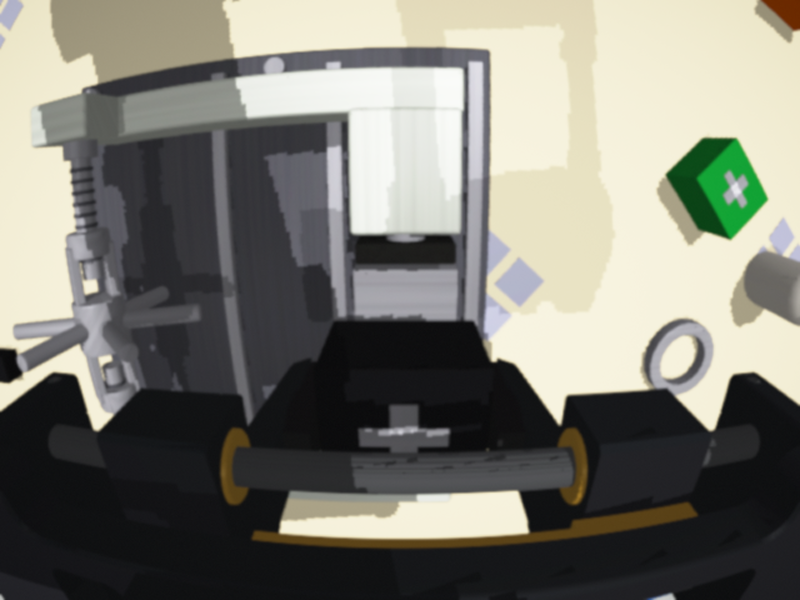

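Run:
```python
from h import *
c=cam("wrist"); s=ctrl.sense()
def T(p,r): M=np.eye(4); M[:3,:3]=R.from_rotvec(r).as_matrix(); M[:3,3]=p; return M
y=-.078; X=np.array([np.cos(y),np.sin(y)]); A=np.array([.5755,.067])
print("jaw_a face now",[(onplane(c,np.array(p)/1.25,.077,True)[:2]-A)@X for p in((365,264),(405,263),(450,262))])
print("anvil side edges y",[ (onplane(c,np.array(p)/1.25,.045,True)[:2]-A)@[-X[1],X[0]] for p in((354,290),(461,290))])
E=np.linalg.inv(T(s["tool_pos"],s["tcp_rot"]))@c["world_from_camera"]
c1=dict(c,world_from_camera=T([.5384,-.0476,.2898],[.082,1.569,-.082])@E)
for l,p,z in(("pad a",(318,85),.077),("pad b",(376,85),.077),("anvL",(215+225/2,85),.045),("anvR",(215+303/2,85),.045)):
    print(l,(onplane(c1,p,z,True)[:2]-A)@X)
```

```text
jaw_a face now [np.float64(-0.031242039221872922), np.float64(-0.03168131667630115), np.float64(-0.03221808170978133)]
anvil side edges y [np.float64(-0.023731657350856795), np.float64(0.0336879226893565)]
pad a -0.028666054756337798
pad b 0.02651191365685435
anvL -0.019195690580505034
anvR 0.021166538801733432
```

arm_command --deltas '[255,20,0,1,0,0,0,255,45,0,1,0,0,0,255,65,0,1,0,0,0,255,75,0,1,0,0,0,255,78,0,1,0,0,0,255,78,0,1,0,0,0]'

```text
clock: 10.75
tool_pos: [0.5747, 0.0701, 0.0588]
tcp_rot: [-1.152, 1.245, 1.153]
contact_force: [-0.5, 0.1, -1.5]
width: 0.568
```

Run:
```python
from h import *
plan([([.575,.069,.0519],1.493)])
```

```text
at [0.5747 0.0701 0.0588] yaw 1.4941 t 10.75 F [-0.48  0.1  -1.47] j [ 0.08  0.26  1.97  0.    0.91 -1.42] w 0.568
[6.9, -0.4, -1.1] [0.001, 0.0, -0.0]
```

Now 1 mm steps down until the force shows seating.

arm_command --deltas '[255,2,0,0,0,0,0,255,4,0,0,0,0,0,255,5,0,0,0,0,0,255,5,0,0,0,0,0]'

```text
clock: 11.15
tool_pos: [0.575, 0.0692, 0.0539]
tcp_rot: [-1.152, 1.245, 1.151]
contact_force: [-0.5, 0.5, -2.8]
width: 0.563
```

arm_command --deltas '[255,0.5,0,0,0,0,0,255,1,0,0,0,0,0]'

```text
clock: 11.35
tool_pos: [0.575, 0.0693, 0.0528]
tcp_rot: [-1.152, 1.245, 1.151]
contact_force: [0.5, 0.2, -1.5]
width: 0.563
```

arm_command --deltas '[255,0.5,0,0,0,0,0,255,1,0,0,0,0,0]'

```text
clock: 11.55
tool_pos: [0.5749, 0.0693, 0.0519]
tcp_rot: [-1.152, 1.245, 1.152]
contact_force: [-1.7, 0.3, 2.7]
width: 0.563
```

arm_command --deltas '[0,0,0,0,0,0,0,0,0,0,0,0,0,0,0,0,0,0,0,0,0,0,0,0,0,0,0,0,0,0,0,0,0,0,0,0,0,0,0,0,0,0]'

```text
clock: 12.15
tool_pos: [0.5749, 0.0693, 0.0517]
tcp_rot: [-1.152, 1.245, 1.152]
contact_force: [-0.4, 0.8, -0.3]
width: 0.998
```

arm_command --deltas '[0,-10,0,0,0,0,0,0,-30,0,0,0,0,0,0,-70,0,0,0,0,0,0,-110,0,0,0,0,0,0,-150,0,0,0,0,0,0,-180,0,0,0,0,0,255,-200,0,0,0,0,0,255,-200,0,0,0,0,0,255,-200,0,0,0,0,0,255,-200,0,0,0,0,0]'

```text
clock: 13.15
tool_pos: [0.5738, 0.0693, 0.2499]
tcp_rot: [-1.151, 1.247, 1.154]
contact_force: [-0.5, -0.1, -1.0]
width: 0.658
```

Run:
```python
from h import *
c=cam("wrist"); save(c,"w6.png",scale=1.25)
plan([([.561,-.12,.25],-.078)])
```

```text
at [0.5737 0.0692 0.2496] yaw 1.493 t 13.2 F [-0.29  0.46 -1.  ] j [ 0.08  0.08  1.8  -0.    1.27 -1.42] w 0.613
[-0.3, -2.1, -189.6] [1.571, -0.003, -0.002]
```

View pics/w6.png

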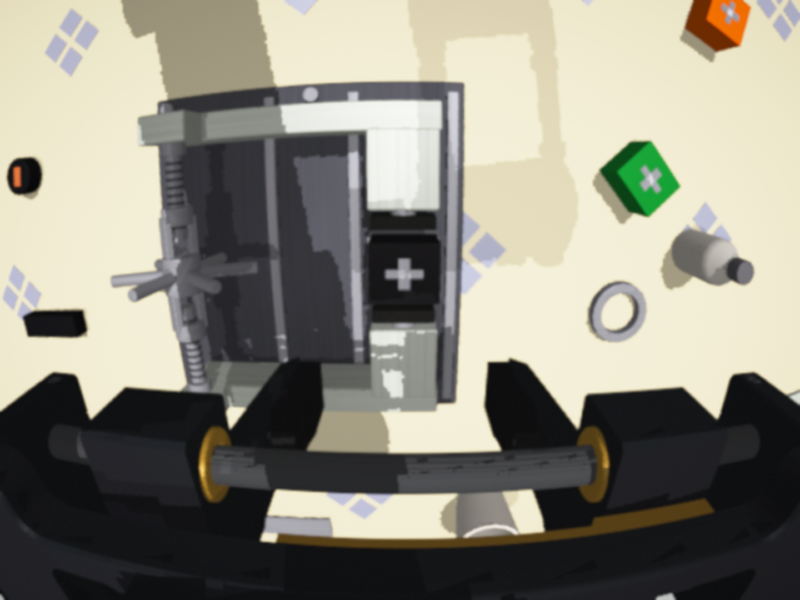

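The specimen stands on the anvil between the pads with its cross at (404,273), and it looks square. The spokes are on the left around the hub at (180,275). Next I turn the hand and move to behind the top spoke.

Run:
```python
from h import *
plan([([.5593,-.141,.25],-.078),([.5593,-.141,.20],-.078)])
```

```text
at [0.5737 0.0692 0.2496] yaw 1.493 t 13.2 F [-0.29  0.46 -1.  ] j [ 0.08  0.08  1.8  -0.    1.27 -1.42] w 0.613
[-0.3, -2.0, -210.7] [1.571, -0.003, -0.002]
[49.7, -2.2, -210.7] [1.571, -0.003, -0.002]
```

arm_command --deltas '[255,0,0,-21,0.149,0,0,255,0,0,-42,0.298,0,0,255,0,0,-63,0.446,0,0,255,0,0,-84,0.595,0,0,255,0,0,-105,0.744,0,0,255,0,0,-126,0.893,0,0,255,0,0,-147,1.04,0,0,255,0,0,-168,1.19,0,0,255,0,-1,-190,1.34,0,0,255,0,-2,-211,1.488,0,0]'

```text
clock: 14.2
tool_pos: [0.5594, -0.1418, 0.2496]
tcp_rot: [0.002, 1.574, -0.0]
contact_force: [0.9, -0.4, -0.6]
width: 0.005
```

arm_command --deltas '[255,20,0,0,0.083,0,0,255,50,0,0,0.083,0,0,255,50,0,0,0.083,0,0]'

```text
clock: 14.5
tool_pos: [0.5564, -0.1403, 0.1955]
tcp_rot: [0.064, 1.581, -0.059]
contact_force: [-0.7, 0.7, -0.7]
width: 0.005
```

Run:
```python
from h import *
y=-.078;X=np.array([np.cos(y),np.sin(y),0]); Y=np.array([-X[1],X[0],0]); O=np.array([.5623,-.103,.075])
plan([(O-.038*Y+[0,0,.036],y)])
c=cam("wrist"); save(c,"w7.png",scale=1.25)
print("hub",proj(c,O,True)*1.25)
for th in(48,54):
    print(th,[(a,(1.25*proj(c,O+.060*(np.sin(t)*Y+np.cos(t)*np.array([0,0,1])),True)).round().astype(int).tolist()) for a in(th-120,th-60,th,th+60) for t in [np.radians(a)]])
s=ctrl.sense();print("tcp proj",1.25*proj(c,s["tool_pos"],True))
```

```text
at [ 0.5564 -0.1403  0.1955] yaw -0.0784 t 14.5 F [-0.68  0.71 -0.69] j [-0.29  0.11  1.86 -0.    1.18 -0.21] w 0.005
[84.5, -0.6, 3.9] [-0.0, -0.011, -0.002]
hub [411.09663103 229.73718208]
48 [(-72, [411, 334]), (-12, [411, 276]), (48, [412, 152]), (108, [411, 133])]
54 [(-66, [411, 334]), (-6, [412, 263]), (54, [412, 144]), (114, [411, 137])]
tcp proj [407.23471658 390.83792147]
```

View pics/w7.png

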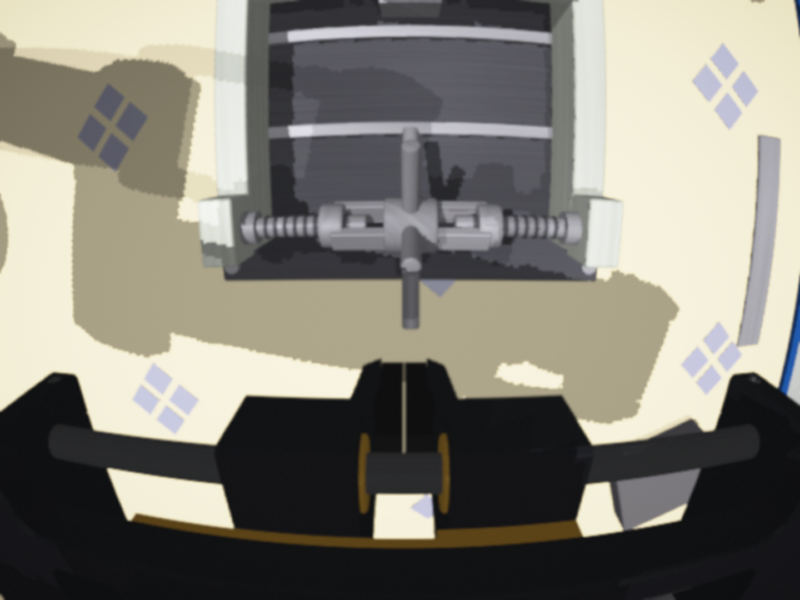

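The spokes agree with the model. The upright one has its tip at (411,265), about −7°, with others at about 53° and −67°. The shut fingers are at (405,380), behind it. I'll go down to 36 mm over the axis and push.

arm_command --deltas '[255,30,0,3,0,0,0,255,60,0,3,0,0,0,255,80,0,3,0,0,0,255,85,0,3,0,0,0,255,85,0,3,0,0,0]'

```text
clock: 15.05
tool_pos: [0.5634, -0.1412, 0.1167]
tcp_rot: [0.061, 1.571, -0.061]
contact_force: [-0.3, 0.1, 0.4]
width: 0.003
```

Run:
```python
from h import *
y=-.078;X=np.array([np.cos(y),np.sin(y),0]); Y=np.array([-X[1],X[0],0]); O=np.array([.5623,-.103,.075])
plan([(O-.038*Y+[0,0,.036],y),(O+.02*Y+[0,0,.036],y)])
print("yc",(ctrl.sense()["tool_pos"]-O)@Y)
```

```text
at [ 0.5634 -0.1412  0.1167] yaw -0.0776 t 15.05 F [-0.28  0.13  0.36] j [-0.29  0.19  1.93 -0.    1.02 -0.21] w 0.003
[5.7, -0.0, -4.1] [0.0, -0.001, -0.0]
[5.7, 58.0, -4.0] [0.0, -0.001, -0.0]
yc -0.037992817963673736
```

arm_command --deltas '[255,5,4,-3,0,0,0,255,5,8,-3,0,0,0,255,5,12,-3,0,0,0,255,5,16,-3,0,0,0,255,5,20,-3,0,0,0,255,5,24,-3,0,0,0]'

```text
clock: 15.65
tool_pos: [0.5632, -0.1186, 0.1133]
tcp_rot: [0.058, 1.568, -0.063]
contact_force: [-1.0, -5.6, 3.7]
width: 0.003
```

arm_command --deltas '[255,0,4,0,0,0,0,255,0,8,0,0,0,0]'

```text
clock: 15.85
tool_pos: [0.5639, -0.1111, 0.1135]
tcp_rot: [0.057, 1.568, -0.064]
contact_force: [-1.5, -7.4, 4.8]
width: 0.004
```

arm_command --deltas '[255,0,4,0,0,0,0,255,0,8,0,0,0,0]'

```text
clock: 16.05
tool_pos: [0.5645, -0.1032, 0.1133]
tcp_rot: [0.057, 1.568, -0.064]
contact_force: [-1.6, -7.0, 2.4]
width: 0.003
```

arm_command --deltas '[255,0,4,0,0,0,0,255,0,8,0,0,0,0]'

```text
clock: 16.25
tool_pos: [0.5649, -0.0954, 0.1125]
tcp_rot: [0.057, 1.568, -0.064]
contact_force: [-0.3, -8.9, -0.5]
width: 0.005
```

arm_command --deltas '[255,0,4,0,0,0,0,255,0,8,0,0,0,0,255,0,12,0,0,0,0]'

```text
clock: 16.55
tool_pos: [0.5655, -0.0832, 0.1123]
tcp_rot: [0.058, 1.569, -0.064]
contact_force: [0.1, -7.9, 0.8]
width: 0.007
```

arm_command --deltas '[255,-30,0,0,0,0,0,255,-50,-20,0,0,0,0,255,-50,-58,0,0,0,0,255,-50,-58,0,0,0,0,255,-50,-58,0,0,0,0]'

```text
clock: 17.05
tool_pos: [0.5606, -0.1394, 0.1619]
tcp_rot: [0.063, 1.57, -0.062]
contact_force: [-0.9, -0.4, 0.3]
width: 0.011
```

```bash
cat >> h.py <<'E'
Y0=-.078;X=np.array([np.cos(Y0),np.sin(Y0),0]); Y=np.array([-X[1],X[0],0]); O=np.array([.5623,-.103,.075])
def look(name=None):
    c=cam("wrist"); 
    if name: save(c,name,(230,0,430,300),2)
    print("hub",proj(c,O,True).round(1))
    for th in range(-20,60,8):
        print(th,[(proj(c,O+.060*(np.sin(t)*Y+np.cos(t)*np.array([0,0,1])),True)).round().astype(int).tolist() for a in(th-60,th,th+60) for t in [np.radians(a)]])
    return c
E
python3 - <<'E'
from h import *
plan([(O-.038*Y+[0,0,.036],Y0),(O+.02*Y+[0,0,.036],Y0)])
print("yc",(ctrl.sense()["tool_pos"]-O)@Y)
look("w8.png")
E
```

```text
at [ 0.5606 -0.1394  0.1619] yaw -0.0797 t 17.05 F [-0.89 -0.44  0.25] j [-0.29  0.14  1.9   0.    1.1  -0.21] w 0.011
[50.9, -1.6, -1.1] [-0.002, 0.0, -0.001]
[51.0, 56.4, -1.2] [-0.002, 0.0, -0.001]
yc -0.036427480088661555
hub [321.  193.4]
-20 [[321, 285], [320, 253], [320, 134]]
-12 [[321, 288], [320, 240], [320, 122]]
-4 [[321, 288], [320, 224], [321, 113]]
4 [[321, 287], [320, 207], [321, 106]]
12 [[321, 284], [320, 190], [321, 101]]
20 [[321, 278], [320, 172], [321, 99]]
28 [[321, 270], [320, 156], [321, 98]]
36 [[321, 260], [320, 141], [321, 100]]
44 [[320, 247], [320, 128], [321, 103]]
52 [[320, 232], [320, 117], [321, 107]]
```

View pics/w8.png

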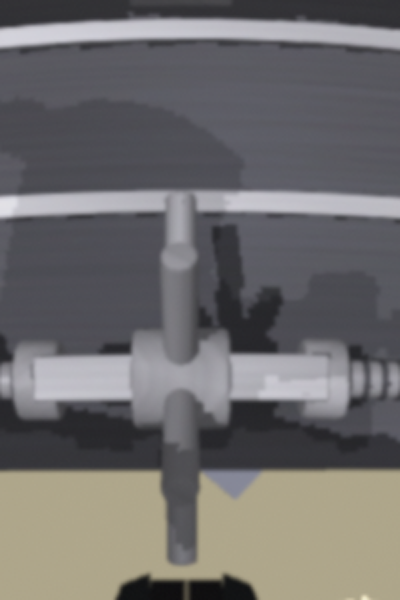

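The crop shows the spoke pushed to about 44°, with its tip at crop (179,257). The next one stands at about −16°, with its tip near (180,496). That matches the model: about 0.89 rad turned so far, with free-turning torque about 0.29 N m. Stroke 2 follows, with force readings.

arm_command --deltas '[255,25,-1,-1,0,0,0,255,45,-1,-1,0,0,0,255,51,-1,-1,0,0,0,255,51,-1,-1,0,0,0,255,51,4,-1,0,0,0,255,51,8,-1,0,0,0,255,51,12,-1,0,0,0,255,51,16,-1,0,0,0,255,51,20,-1,0,0,0]'

```text
clock: 18.0
tool_pos: [0.5626, -0.1207, 0.1132]
tcp_rot: [0.058, 1.566, -0.063]
contact_force: [-1.9, -5.3, 4.8]
width: 0.0
```

arm_command --deltas '[255,0,4,0,0,0,0,255,0,8,0,0,0,0]'

```text
clock: 18.2
tool_pos: [0.5635, -0.1129, 0.1135]
tcp_rot: [0.058, 1.566, -0.064]
contact_force: [-2.7, -7.8, 4.7]
width: 0.005
```

arm_command --deltas '[255,0,4,0,0,0,0]'

```text
clock: 18.3
tool_pos: [0.5638, -0.1091, 0.1136]
tcp_rot: [0.057, 1.566, -0.064]
contact_force: [-1.1, -7.4, 4.5]
width: 0.005
```

arm_command --deltas '[255,0,4,0,0,0,0]'

```text
clock: 18.4
tool_pos: [0.5641, -0.1051, 0.1135]
tcp_rot: [0.057, 1.566, -0.064]
contact_force: [-1.6, -7.8, 2.9]
width: 0.001
```

arm_command --deltas '[255,0,4,0,0,0,0]'

```text
clock: 18.5
tool_pos: [0.5643, -0.1011, 0.1132]
tcp_rot: [0.057, 1.566, -0.064]
contact_force: [-0.0, -8.2, 0.9]
width: 0.003
```

arm_command --deltas '[255,0,4,0,0,0,0]'

```text
clock: 18.6
tool_pos: [0.5646, -0.0972, 0.1127]
tcp_rot: [0.057, 1.566, -0.064]
contact_force: [0.2, -9.0, -2.4]
width: 0.005
```

arm_command --deltas '[255,0,3,0,0,0,0]'

```text
clock: 18.7
tool_pos: [0.5646, -0.0942, 0.1124]
tcp_rot: [0.057, 1.566, -0.064]
contact_force: [0.3, -8.5, -1.8]
width: 0.002
```

arm_command --deltas '[255,0,3,0,0,0,0]'

```text
clock: 18.8
tool_pos: [0.5647, -0.0912, 0.1122]
tcp_rot: [0.057, 1.567, -0.064]
contact_force: [-0.4, -8.4, -0.8]
width: 0.001
```

arm_command --deltas '[255,0,3,0,0,0,0]'

```text
clock: 18.9
tool_pos: [0.5649, -0.0882, 0.1123]
tcp_rot: [0.057, 1.567, -0.064]
contact_force: [-1.0, -8.0, -0.7]
width: 0.003
```

arm_command --deltas '[255,0,3,0,0,0,0]'

```text
clock: 19.0
tool_pos: [0.5651, -0.0851, 0.1123]
tcp_rot: [0.057, 1.567, -0.064]
contact_force: [-0.7, -7.8, 0.1]
width: 0.003
```

arm_command --deltas '[255,0,2,0,0,0,0]'

```text
clock: 19.1
tool_pos: [0.5652, -0.083, 0.1123]
tcp_rot: [0.058, 1.567, -0.063]
contact_force: [-0.5, -6.2, 0.3]
width: 0.011
```

Stroke 2 was still free all the way, about 1.94 rad in total. Now lift, go back, and start stroke 3 with finer steps.

arm_command --deltas '[255,-30,0,0,0,0,0,255,-50,-20,-2,0,0,0,255,-50,-57,-5,0,0,0,255,-30,-57,-5,0,0,0,255,-5,-57,-5,0,0,0,255,0,-57,-5,0,0,0,255,0,-57,-5,0,0,0]'

```text
clock: 19.8
tool_pos: [0.5542, -0.1372, 0.1104]
tcp_rot: [0.062, 1.571, -0.061]
contact_force: [-0.3, 1.0, -0.1]
width: 0.001
```

arm_command --deltas '[255,0,4,0,0,0,0,255,0,8,0,0,0,0,255,0,11,0,0,0,0]'

```text
clock: 20.1
tool_pos: [0.5569, -0.1281, 0.1131]
tcp_rot: [0.057, 1.567, -0.063]
contact_force: [-2.7, -6.5, 5.9]
width: 0.004
```

arm_command --deltas '[255,0,3,0,0,0,0]'

```text
clock: 20.2
tool_pos: [0.5574, -0.1253, 0.1134]
tcp_rot: [0.057, 1.566, -0.063]
contact_force: [-2.5, -7.2, 4.2]
width: 0.009
```

arm_command --deltas '[255,0,3,0,0,0,0]'

```text
clock: 20.3
tool_pos: [0.5579, -0.1223, 0.1136]
tcp_rot: [0.058, 1.566, -0.063]
contact_force: [-1.3, -5.8, 4.0]
width: 0.004
```

arm_command --deltas '[255,0,3,0,0,0,0]'

```text
clock: 20.4
tool_pos: [0.5583, -0.1192, 0.1136]
tcp_rot: [0.058, 1.565, -0.063]
contact_force: [-1.0, -5.4, 4.6]
width: 0.006
```

arm_command --deltas '[255,0,3,0,0,0,0]'

```text
clock: 20.5
tool_pos: [0.5586, -0.1161, 0.1137]
tcp_rot: [0.058, 1.565, -0.063]
contact_force: [-0.8, -6.0, 4.2]
width: 0.002
```

arm_command --deltas '[255,0,3,0,0,0,0]'

```text
clock: 20.6
tool_pos: [0.5589, -0.1133, 0.1138]
tcp_rot: [0.057, 1.565, -0.063]
contact_force: [-2.1, -6.8, 5.8]
width: 0.008
```

arm_command --deltas '[255,0,3,0,0,0,0]'

```text
clock: 20.7
tool_pos: [0.5591, -0.1106, 0.1139]
tcp_rot: [0.057, 1.565, -0.064]
contact_force: [-1.0, -7.9, 5.3]
width: 0.004
```

arm_command --deltas '[255,0,3,0,0,0,0]'

```text
clock: 20.8
tool_pos: [0.5594, -0.1077, 0.1139]
tcp_rot: [0.057, 1.565, -0.064]
contact_force: [-0.0, -7.3, 5.0]
width: 0.005
```

arm_command --deltas '[255,0,3,0,0,0,0]'

```text
clock: 20.9
tool_pos: [0.5596, -0.1046, 0.1138]
tcp_rot: [0.057, 1.565, -0.064]
contact_force: [-0.9, -7.5, 3.3]
width: 0.0
```

arm_command --deltas '[255,0,3,0,0,0,0]'

```text
clock: 21.0
tool_pos: [0.5598, -0.1016, 0.1135]
tcp_rot: [0.057, 1.565, -0.064]
contact_force: [-0.4, -6.9, 1.4]
width: 0.007
```

arm_command --deltas '[255,0,3,0,0,0,0]'

```text
clock: 21.1
tool_pos: [0.56, -0.0986, 0.1132]
tcp_rot: [0.057, 1.565, -0.064]
contact_force: [1.1, -7.3, -0.4]
width: 0.003
```

arm_command --deltas '[255,0,3,0,0,0,0]'

```text
clock: 21.2
tool_pos: [0.56, -0.0957, 0.1129]
tcp_rot: [0.057, 1.565, -0.064]
contact_force: [1.1, -8.5, -1.8]
width: 0.005
```

arm_command --deltas '[255,0,3,0,0,0,0]'

```text
clock: 21.3
tool_pos: [0.56, -0.0928, 0.1126]
tcp_rot: [0.057, 1.566, -0.064]
contact_force: [-0.5, -9.3, -1.2]
width: 0.002
```

arm_command --deltas '[255,0,3,0,0,0,0]'

```text
clock: 21.4
tool_pos: [0.5601, -0.0897, 0.1125]
tcp_rot: [0.057, 1.566, -0.064]
contact_force: [0.6, -8.1, -0.3]
width: 0.003
```

arm_command --deltas '[255,0,3,0,0,0,0]'

```text
clock: 21.5
tool_pos: [0.5602, -0.0866, 0.1125]
tcp_rot: [0.057, 1.567, -0.064]
contact_force: [-1.0, -8.5, 0.1]
width: 0.005
```

arm_command --deltas '[255,0,3,0,0,0,0]'

```text
clock: 21.6
tool_pos: [0.5604, -0.0836, 0.1125]
tcp_rot: [0.057, 1.567, -0.064]
contact_force: [-0.8, -8.0, 0.9]
width: 0.005
```

arm_command --deltas '[255,-30,0,0,0,0,0,255,-50,-20,1,0,0,0,255,-50,-57,2,0,0,0,255,-30,-57,2,0,0,0,255,-5,-57,2,0,0,0,255,0,-57,2,0,0,0,255,0,-57,2,0,0,0]'

```text
clock: 22.3
tool_pos: [0.5562, -0.1382, 0.1105]
tcp_rot: [0.061, 1.571, -0.06]
contact_force: [-0.0, -0.2, -0.7]
width: 0.004
```

arm_command --deltas '[255,0,3,0,0,0,0,255,0,6,0,0,0,0]'

```text
clock: 22.5
tool_pos: [0.5583, -0.1336, 0.1125]
tcp_rot: [0.058, 1.567, -0.062]
contact_force: [-1.5, -7.8, 2.6]
width: 0.002
```

arm_command --deltas '[255,0,3,0,0,0,0]'

```text
clock: 22.6
tool_pos: [0.5586, -0.1316, 0.113]
tcp_rot: [0.057, 1.567, -0.063]
contact_force: [-2.8, -7.7, 6.0]
width: 0.006
```

arm_command --deltas '[255,0,3,0,0,0,0]'

```text
clock: 22.7
tool_pos: [0.5591, -0.129, 0.1134]
tcp_rot: [0.057, 1.566, -0.064]
contact_force: [-1.5, -8.4, 4.7]
width: 0.006
```

arm_command --deltas '[255,0,3,0,0,0,0]'

```text
clock: 22.8
tool_pos: [0.5596, -0.126, 0.1135]
tcp_rot: [0.057, 1.566, -0.064]
contact_force: [-2.0, -8.1, 4.1]
width: 0.008
```

arm_command --deltas '[255,0,3,0,0,0,0]'

```text
clock: 22.9
tool_pos: [0.56, -0.1231, 0.1137]
tcp_rot: [0.057, 1.565, -0.064]
contact_force: [-1.7, -8.8, 6.1]
width: 0.002
```

arm_command --deltas '[255,0,3,0,0,0,0]'

```text
clock: 23.0
tool_pos: [0.5603, -0.1202, 0.1138]
tcp_rot: [0.057, 1.565, -0.064]
contact_force: [-1.6, -7.9, 6.4]
width: 0.007
```

The force is now about 1.45 times the free-turning value at the same place, so the jaws are in contact at roughly 20–28 N. I'll continue with small steps.

arm_command --deltas '[255,0,2,0,0,0,0]'

```text
clock: 23.1
tool_pos: [0.5606, -0.1182, 0.1139]
tcp_rot: [0.057, 1.565, -0.064]
contact_force: [-1.0, -8.9, 5.7]
width: 0.006
```

arm_command --deltas '[255,0,2,0,0,0,0]'

```text
clock: 23.2
tool_pos: [0.5608, -0.1163, 0.114]
tcp_rot: [0.057, 1.565, -0.064]
contact_force: [-2.8, -9.2, 7.0]
width: -0.0
```

arm_command --deltas '[255,0,2,0,0,0,0]'

```text
clock: 23.3
tool_pos: [0.561, -0.1145, 0.1141]
tcp_rot: [0.056, 1.565, -0.064]
contact_force: [-2.5, -9.0, 7.1]
width: 0.004
```

arm_command --deltas '[255,0,2,0,0,0,0]'

```text
clock: 23.4
tool_pos: [0.5611, -0.1129, 0.1143]
tcp_rot: [0.055, 1.565, -0.065]
contact_force: [-2.7, -10.8, 7.8]
width: 0.006
```

arm_command --deltas '[255,0,1,0,0,0,0]'

```text
clock: 23.5
tool_pos: [0.5612, -0.1121, 0.1143]
tcp_rot: [0.055, 1.565, -0.065]
contact_force: [-3.1, -11.1, 7.4]
width: 0.005
```

arm_command --deltas '[255,0,1,0,0,0,0]'

```text
clock: 23.6
tool_pos: [0.5612, -0.1112, 0.1143]
tcp_rot: [0.055, 1.565, -0.065]
contact_force: [-2.7, -11.1, 8.0]
width: 0.008
```

Run:
```python
from h import *
plan([]); s=ctrl.sense(); print(s["moment"],s["contact_force"])
```

```text
at [ 0.5612 -0.1112  0.1143] yaw -0.0764 t 23.6 F [ -2.66 -11.07   8.02] j [-0.24  0.18  1.95 -0.01  1.01 -0.16] w 0.008
[-1.83393827  0.3646831   0.00890195] [ -2.65828012 -11.07395891   8.01832799]
```

arm_command --deltas '[255,0,1.5,0,0,0,0]'

```text
clock: 23.7
tool_pos: [0.5613, -0.1099, 0.1143]
tcp_rot: [0.055, 1.565, -0.065]
contact_force: [-2.0, -11.2, 7.0]
width: 0.003
```

arm_command --deltas '[255,0,1.5,0,0,0,0]'

```text
clock: 23.8
tool_pos: [0.5615, -0.1085, 0.1143]
tcp_rot: [0.055, 1.565, -0.065]
contact_force: [-2.3, -12.0, 6.9]
width: 0.005
```

arm_command --deltas '[255,0,1,0,0,0,0]'

```text
clock: 23.9
tool_pos: [0.5615, -0.1075, 0.1143]
tcp_rot: [0.055, 1.565, -0.065]
contact_force: [-2.1, -11.7, 6.7]
width: 0.003
```

arm_command --deltas '[255,0,1,0,0,0,0]'

```text
clock: 24.0
tool_pos: [0.5616, -0.1065, 0.1143]
tcp_rot: [0.055, 1.565, -0.065]
contact_force: [-1.8, -12.1, 6.4]
width: 0.006
```

The torque is now about 0.47–0.49 N m. I'll sample the held reaction several times to average out the noise.

Run:
```python
from h import *
Fs=[];Ms=[]
for i in range(10):
    cam("wrist"); s=ctrl.sense(); Fs.append(s["contact_force"]); Ms.append(s["moment"]); 
print(np.round(Fs,1).tolist(),np.mean(Fs,0).round(2),np.mean(Ms,0).round(3),s["tool_pos"].round(4),s["clock"])
```

```text
[[-1.9, -11.2, 6.5], [-2.4, -11.0, 6.8], [-1.2, -10.8, 6.8], [-1.5, -11.3, 6.9], [-1.7, -10.8, 7.0], [-2.4, -12.3, 6.3], [-2.4, -11.2, 6.8], [-2.8, -10.7, 6.8], [-2.2, -11.6, 7.0], [-2.5, -11.1, 6.9]] [ -2.12 -11.21   6.77] [-1.862  0.279  0.003] [ 0.5616 -0.1064  0.1142] 24.5
```

arm_command --deltas '[255,0,1,0,0,0,0,255,0,1.5,0,0,0,0]'

```text
clock: 24.7
tool_pos: [0.5617, -0.1051, 0.1142]
tcp_rot: [0.055, 1.565, -0.066]
contact_force: [-1.7, -13.7, 6.1]
width: 0.003
```

arm_command --deltas '[255,0,-2,0,0,0,0,255,0,-4,0,0,0,0,255,-20,-4,0,0,0,0,255,-50,-4,0,0,0,0,255,-100,20,0,0,0,0,255,-140,60,0,0,0,0,255,-140,90,0,0,0,0,255,-140,100,0,0,0,0,255,-140,100,0,0,0,0]'

```text
clock: 25.6
tool_pos: [0.5672, 0.0001, 0.2509]
tcp_rot: [0.059, 1.57, -0.058]
contact_force: [0.3, 0.1, 0.3]
width: 0.005
```

Run:
```python
from h import *
plan([])
c=cam("wrist"); save(c,"w9.png",scale=1.25)
A=np.array([.5755,.067])
for m in ctrl.masks_of("specimen","wrist")[:3]: print(round(m["conf"],2),m["pixel"],(p:=onplane(c,m["pixel"],.085,True))[:2].round(4),((p[:2]-A)@X[:2]).round(4),((p[:2]-A)@Y[:2]).round(4),c["frame"][m["region"]].mean(0).round())
print([(a,(1.25*proj(c,O+.060*(np.sin(t)*Y+np.cos(t)*np.array([0,0,1])),True)).round().astype(int).tolist()) for a in(-45,5,15,20,75) for t in [np.radians(a)]])
```

```text
at [5.672e-01 1.000e-04 2.509e-01] yaw -0.0748 t 25.6 F [0.32 0.15 0.33] j [-0.04  0.05  1.82  0.    1.26  0.03] w 0.005
0.92 [323.1, 136.6] [0.5726 0.0703] -0.0032 0.0031 [55. 54. 56.]
[(-45, [407, 472]), (5, [408, 433]), (15, [408, 419]), (20, [408, 412]), (75, [408, 337])]
```

View pics/w9.png

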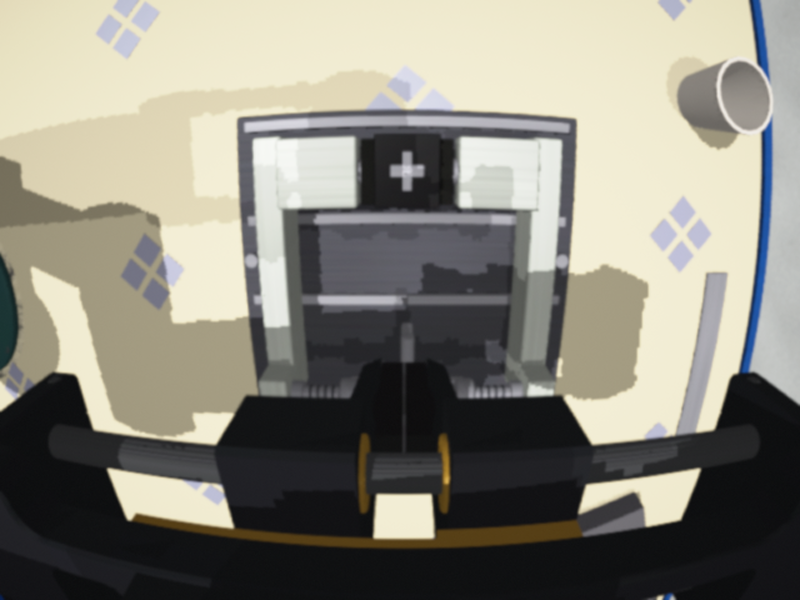

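The block stands square on the anvil with a pad against each side, its cross at (407,171), and the hand is clear at z = 0.25 m. I'll hand it in.

```bash
python3 -c "
from h import *
print(ctrl.hand_in())"
```

```text
the job is handed in; nothing more can be done
None
```

I set the black specimen block on the anvil and let go of it. I then drew both jaws in with four spoke strokes (about 3.7 rad in all), lifted the hand clear and handed the job in at about 25.6 s.

- **Block position:** the last wrist picture shows it standing square between the pads. By my calibration it is about 3 mm off the middle along the closing direction and 3 mm across it. The placing force was a few newtons.
- **Clamping force:** there is no direct reading, so this is an estimate from torque.
    - Push torque measured about 0.30 N m turning freely, rose to about 0.47–0.49 N m, and averaged 0.477 N m with the push held. That points to about 33–40 N.
    - I then pushed 1.5 mm further, so I expect about 40–45 N at the end.
- **Checks that disagreed:**
    - The last single reading (13.7 N on the spoke) would mean about 50 N, but it was noisy and taken while moving.
    - The angle turned since the apparent contact suggested up to about 55 N.
    - The increases between steps were also flatter than the stated stiffness would give.
    - All these estimates stay under 60 N and above 25 N, but the exact force is uncertain.
- **Spoke loads:** the highest total force read was about 15 N, below the 25 N limit.
- **Other things on the bench:** I did not touch them as far as I know, but I did not measure their positions again at the end.

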